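Close the pate mould and pin its corner

TASK

Get the empty pate mould ready for its pastry: swing its open side gently shut until it meets its stop, then take the long pin by its eye out of the wooden block and push it down through the three knuckles of the open corner until its collar sits fully home on the top knuckle, and let go. Feel for the hole and do not force anything: the sides do not stand in quite the same place on their base plate each time, and the tin is springy. Leave the short pin in the block and do not disturb the jars, the shaker and the mug round about.

Things in the scene. Friction and masses are not known exactly. Their poses are not given: they have to be found in the camera images.
- mould: Flat base plate (156 x 256 x 4 mm, fixed) of a rectangular steel pate mould; origin: centre of its underside, z up, x across, y along the mould. On it stand, stiffly, two L-shaped fluted tin sides, tops at z = 72 mm, in all 90 (x) by 190 (y) mm outside when shut. Where they stand is not measured: both together, corners included, up to 8 mm off the given figures along x and up to 8 mm along y.
- hinge (a point): Nominal axis (sides centred on the plate) of the pinned corner, x = -52, y = +102 mm from the mould's origin, at z = 72 mm, where a pin is already in place (its eye rises 35 mm above). The standing side is the wall at x = +45 and the end at y = +95 mm; the swinging side is the front wall at x = -45 and the end at y = -95 mm (when shut) and turns about this axis.
- front (a point): Point fixed to the base plate, x = -46, y = -70, z = 50 mm from the mould's origin: nominal place of the outer face of the swinging side's front wall, near its free end, once shut; the real one is off like all of the sides. Pushing the wall here along the mould's +x shuts the side; it moves at about 3 N and then meets a firm stop. Wall 5 mm thick, from z = 5 to 72 mm.
- swing_side (a joint): Angle of the swinging side, rad: 0 shut on its stop, growing as it opens, 0.2 to 0.4 at the start. Seen from above it opens clockwise about the pinned corner (hinge), so its free end stands off toward -x of the mould. It is stiff and stays where it is left.
- corner (a point): Nominal upper mouth of the open corner's upright bore, fixed to the plate: x = +52, y = -102, z = 72 mm from the mould's origin; the real bore is up to 8 mm off along x and along y. Three tubular knuckles, outside 20 mm, bore 10.5 mm: z = 6-26 and 50-72 mm on the standing side, 28-48 mm on the swinging side. Free outside toward +x and -y; level with the wall tops.
- seat (a point): Point on that nominal axis at z = 14 mm: height of the long pin's tip once its collar lies on the top knuckle. With the side shut, the middle knuckle still springs 3.6 mm out of line toward opening, along (-0.89, -0.45) of the mould's x, y; leaning the pin that way, its tapered point enters and draws it in (8 N per mm). A push of up to about 10 N is needed; the pin does not fall in by itself.
- long_pin: Long steel pin, loose, 50 g, standing in either hole of the wooden block. Origin: flat tip of its point, z up its axis. Shaft 8 mm diameter, 58 mm long, last 5 mm tapering to 5 mm at the tip; collar 15 mm diameter at z = 58-62 mm; neck 8 mm; flat eye 8 mm thick (along the pin's x), 26 mm wide (along y), z = 67-93 mm, to grip across its thickness.
- short_pin: Short pin of a lower mould, alike but with a 42 mm shaft; stands in the other hole and stays there. Origin: tip of its point.
- pin_block: Wooden block 55 (x) by 110 (y) by 40 mm high, fixed; origin: centre of its underside. Two upright holes, 9.8 mm diameter, 30 mm deep, at y = -26 and +26 mm, in which the pins stand (tips 10 mm above the worktop).
- salt_shaker: Loose bystander: salt shaker, 44 mm diameter, 90 mm high; origin under its centre.
- spice_jar: Loose bystander: spice jar with a yellow cap, 42 mm diameter, 96 mm high; origin under its centre.
- honey_jar: Loose bystander: honey jar with a white lid, 70 mm diameter, 102 mm high; origin under its centre.
- mug: Loose bystander: green and white mug, 86 by 121 by 99 mm with its handle; origin under its centre.

How it is judged:
On the way, in this order (a step that is already met when the one before it is completed fails the run):
1. the swinging side is pushed shut on its stop while the long pin is still in the block (value of joint swing_side below 0.012 rad and distance of long_pin from where it was at the start of the episode below 0.02 m), for 0.2 s.
2. the point of the long pin is down in the middle knuckle of the open corner, with the side still shut (value of joint swing_side below 0.02 rad and z of long_pin in the frame of mould below 0.045 m and horizontal distance between long_pin and corner below 0.013 m and angle between long_pin's own z axis and vertical below 0.08 rad), for 0.1 s.
At the end, for the whole second after the job is handed in: Side shut (within 0.02 rad); long pin upright (0.08 rad) and at rest in the three knuckles of the open corner (tip within 13 mm sideways of the nominal bore), collar at most 2.5 mm above the top knuckle; short pin still standing in the block (moved under 15 mm) (value of joint swing_side below 0.02 rad and z of long_pin in the frame of mould between 0.011 and 0.0165 m and horizontal distance between long_pin and corner below 0.013 m and angle between long_pin's own z axis and vertical below 0.08 rad and linear speed of long_pin below 0.01 m/s and distance of short_pin from where it was at the start of the episode below 0.015 m and angle between short_pin's own z axis and vertical below 0.15 rad); the robot touches nothing.
It fails at once if the long pin is forced: it presses on the mould with more than 30 N (contact force between long_pin and mould above 30 N).
It fails at once if the mould is pushed with more than 30 N by the arm or gripper (contact force between any of the fingers, the arm and mould above 30 N).
It fails at once if the shaker, a jar or the mug is moved by more than 3 cm or tipped (distance of any of salt_shaker, spice_jar, honey_jar, mug from where it was at the start of the episode above 0.03 m or angle between any of salt_shaker, spice_jar, honey_jar, mug's own z axis and vertical above 0.4 rad).
It also fails if it takes over 72 s, if anything falls off the work surface, if the arm or the gripper's body presses on something with over 40 N, if the wrist force passes 120 N, or if a joint passes its speed limit or range.

ROBOT

A 6-joint arm with a two-finger parallel gripper is mounted at the origin on a cart in front of the work surface, level with it; the furniture and walls round the work are solid. World frame = base frame: x ahead of the robot, y to its left, z up, the work surface at z = 0. Lengths are in m, angles in rad, forces in N, time in s.
With the tool pointing down it reaches from about 0.3 to 0.75 m from the base axis. Payload 8.5 kg.
Tool frame: the origin (TCP) lies between the finger pads; the fingertips stand 19 mm ahead of it and the grasp point (between the pads) is the TCP; x points along the fingers, y is the direction in which the jaws open and shut, and the axes are right-handed (so a half turn about x gives the same grasp; the last joint's range is limited). The gripper opens to 88 mm and grips with 3 to 60 N. Pads are 18 mm wide; open, the fingers measure 123 mm over their backs; the gripper's body (75 mm by 187 mm) begins 45 mm behind the grasp point.
Start: joints at [0.893, 0.381, 1.297, -0, 1.464, -0.215], TCP at [0.246, 0.492, 0.258] pointing down, gripper open.
Joint ranges: [-3.11, 3.11], [-0.89, 2.33], [0.22, 2.48], [-1.42, 4.56], [0.17, 2.85], [-2.88, 2.88]. Speed limits (rad/s): [2.39, 2.39, 3.14, 3.14, 3.14, 3.14].

INTERFACE

Orientations are given as [roll, pitch, yaw] about the fixed x, y, z axes, in that order (R = Rz(yaw) Ry(pitch) Rx(roll)).
In Python, from station import sensors, snapshot, get_calibration, hand_in, recognise gives the robot as it stands. The module is installed in compiled form; this text tells all that it offers.
- The arm moves only by the tool carry_out, never from a script. Its arguments are lists of equal length, an entry for each row: "delta_pos": the shift along the tool's x, y, z scaled (see below), a list of three; "angular": the turn, a rotation vector about the tool's x, y, z scaled (see below), a list of three; "grip": the gripper command: -1 is shut, 1 is fully open, values between are in proportion. In form: {"delta_pos": [[dx, dy, dz], ...], "angular": [[wx, wy, wz], ...], "grip": [grip, ...]}. A call has exactly 8 rows; each row shifts and turns the commanded pose from where the row before left it, along the tool's axes as they then stand; what a row does not reach is not made up. The controller multiplies each number of a shift by 0.05 m and each number of a turn by 5 degrees. A row lasts 1/10 s, in which the tool goes at most 50 mm and 8.59 degrees, less where a joint would pass 70% of its speed; a pose out of reach is approached as far as the arm can. A call with a number of a shift or a turn outside -1 to 1 is refused whole. A call with a gripper value outside its range is refused whole. The fingers move at their own pace and stop on an object; "newtons" is the grip in N (left out, the last holds). Time passes only in rows, so rows that do not move let the fingers close, or fill a call up. It gives the time, the measured TCP pose, the force and the opening at its end, in the units of the state.
- sensors.get_state(): the state, without advancing time (a new reading comes with each control period).
- snapshot(name): name is "scene" or "top" or "wrist"; returns the picture (480x640x3 uint8, blue, green, red); there is no depth.
- get_calibration(name): a dict with "vertical_fov" (degrees; the focal length in pixels is half the picture's height over the tangent of half this angle, whatever the lens; pixels are square), "cx", "cy" (the principal point, pixels), "position" and "orientation" of the camera in the world. Camera axes: x right, y up, looking along -z (the intrinsics and any distortion apply to the point x, -y, -z); pixel columns grow to the right and rows downward; lengths in m; the calibration is good to about 2 mm. A picture is of the moment at which its call begins: read the wrist's pose just before it. get_calibration takes no time and is no camera call; for the wrist camera it gives the pose at the moment of the call.
- hand_in(): hands the job in, once; it reports no verdict.
Trained networks look in the newest picture that a camera, given by its name, has taken for a name from the list of things; names that differ only in an ending like _2 or _b are one class to them, and where a whole thing is asked for, a point or a joint stands for the part that bears it (a point fixed in the world has none). Each returns a list of dicts, best first, with "confidence" (0 to 1); they miss things now and then, are a little off and sometimes report something else, mostly with a low value. They report only what shows in the picture. A call takes as long as a camera call.
- recognise(camera, label): "position" ([x, y, z] in m, in the coordinates of the camera as it stood for that picture, good to about 4 mm: the middle of the surface that is visible of it).
The state is a dict: "t": time; "qpos": joint angles; "dq": joint speeds; "effort": joint torques, N m; "tcp_pos": TCP position; "tcp_rot": TCP orientation; "force": force on the tool from outside, world axes, zero at the start; "ft_torque": the same for the moment, N m; "opening": finger opening in m.
Only numpy, scipy, OpenCV 4.12 (cv2) and the standard library are available. Lean on these libraries where they do the work, as an engineer would, in place of code of your own. Each camera call takes 0.05 s, during which the arm holds its last target. There are 200 camera calls.

## Working session

There is one attempt and no reset: what is moved stays moved. The work goes in short steps, Python scripts to look and compute and a tool call to move; the robot and the scene stay as the last step left them, time stands still between calls to the robot, and variables do not carry over. Pictures are saved under pics/ and viewed, about 8 in all and at most 12, crops included, and the job is handed in when it is done.

Besides the shell and the picture viewer there is one more tool, called after "Emit:" as name(argument=value, ...) on one line, values as JSON. carry_out: Moves the arm, as the interface text tells. Shifts and turns lie within -1 to 1; 1 stands for 0.05 m of shift or 5 degrees of turn. Its arguments: {"type":"object","properties":{"delta_pos":{"type":"array","items":{"type":"array","items":{"type":"number"}}},"angular":{"type":"array","items":{"type":"array","items":{"type":"number"}}},"grip":{"type":"array","items":{"type":"number"}},"newtons":{"type":"number"}},"required":["delta_pos","angular","grip"]}

```bash
mkdir -p pics; python3 - <<'E'
from station import *
import cv2,numpy as np
s=sensors.get_state();print({k:np.round(v,3) for k,v in s.items()})
for n in("scene","top","wrist"):
    im=snapshot(n);cv2.imwrite(f"pics/{n}0.png",im);c=get_calibration(n);print(n,c)
    from scipy.spatial.transform import Rotation as R
    for l in("mould","corner","hinge","front","long_pin","short_pin","pin_block","mug","honey_jar","spice_jar","salt_shaker"):
        try:
            r=recognise(n,l)
            for q in r[:2]:print(n,l,round(q["confidence"],2),np.round(q["position"],3))
        except Exception as e:print(l,e)
E
```

```text
{'t': np.float64(0.0), 'qpos': array([ 0.893,  0.381,  1.298,  0.   ,  1.464, -0.215]), 'dq': array([-0.001,  0.   , -0.   ,  0.002,  0.002,  0.   ]), 'effort': array([-1.0000e-03, -4.3792e+01, -2.2456e+01,  7.1000e-02,  3.5000e-02,
       -0.0000e+00]), 'tcp_pos': array([0.245, 0.492, 0.257]), 'tcp_rot': array([-1.798,  1.569, -2.261]), 'force': array([ 0.404,  0.353, -0.816]), 'ft_torque': array([-0.048,  0.005, -0.054]), 'opening': np.float64(0.088)}
scene {'vertical_fov': 50.90394291091529, 'cx': 325.3583668270753, 'cy': 243.91241800324846, 'position': array([-0.09922923, -1.09623785,  0.7029536 ]), 'orientation': array([ 1.1236673 ,  0.0043187 , -0.55292193])}
scene mould 0.78 [ 0.046 -0.05  -1.442]
scene hinge 0.67 [ 0.041 -0.054 -1.445]
scene hinge 0.42 [-0.356  0.093 -1.672]
scene front 0.66 [ 0.045 -0.056 -1.446]
scene front 0.48 [ 0.082 -0.194 -1.138]
scene long_pin 0.69 [ 0.107 -0.155 -1.12 ]
scene short_pin 0.53 [ 0.03  -0.078 -1.373]
scene pin_block 0.93 [ 0.083 -0.192 -1.14 ]
scene mug 0.76 [-0.225  0.107 -1.683]
scene honey_jar 0.74 [-0.358  0.091 -1.674]
scene spice_j
[... 331 characters left out ...]
 mould 0.19 [-0.404 -0.026 -1.37 ]
top corner 0.66 [-0.018  0.032 -1.433]
top hinge 0.58 [-0.014  0.032 -1.431]
top front 0.96 [-0.017  0.029 -1.433]
top front 0.62 [-0.007 -0.024 -1.373]
top pin_block 0.83 [ 0.3   -0.109 -1.37 ]
top mug 0.63 [-0.448 -0.142 -1.295]
top honey_jar 0.67 [-0.446 -0.143 -1.297]
top spice_jar 0.62 [ 0.438 -0.136 -1.314]
top salt_shaker 0.75 [ 0.207  0.045 -1.36 ]
wrist {'vertical_fov': 62.23719214136739, 'cx': 320.6913461913001, 'cy': 241.95967918600897, 'position': array([0.17641918, 0.52768972, 0.38572244]), 'orientation': array([-3.07458991e-01,  1.04887810e-03,  1.10771328e+00])}
wrist mug 0.97 [ 0.025 -0.23  -0.43 ]
wrist honey_jar 0.65 [ 0.03  -0.133 -0.374]
```

View pics/top0.png

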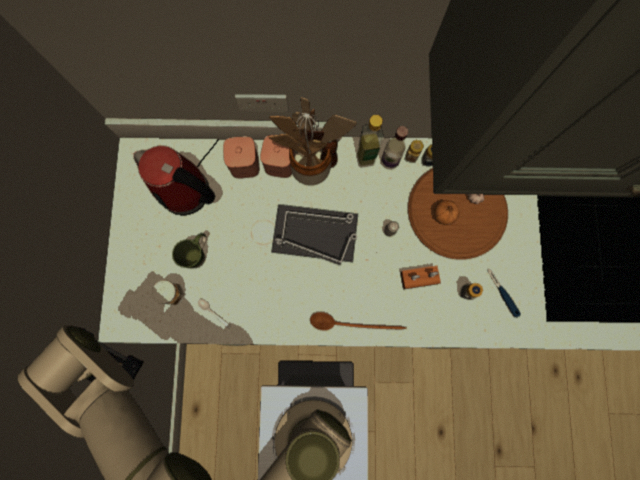

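View pics/scene0.png

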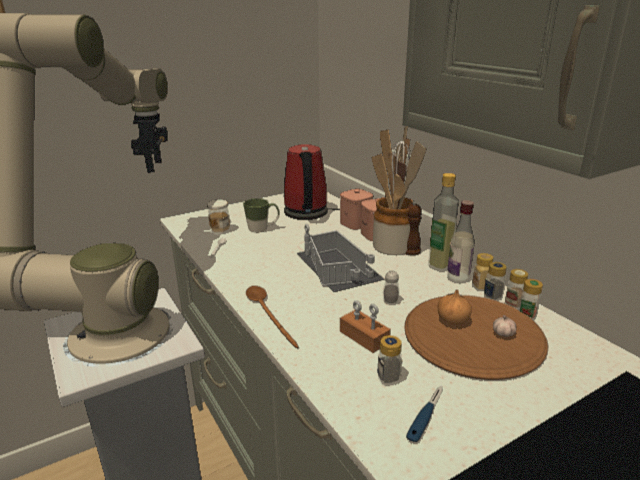

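The top view shows the mould's plate at about (273–357, 205–264). The hinge pin is at (279,242), the open corner's standing knuckle at (352,216) and the free end at (345,262). The block is at (421,276) and its two pins' eyes at about (415,272) and (434,271). The jars, shaker and mug are clear of the working path. Next I measure more closely.

```bash
cat > h.py <<'E'
from station import *
import cv2,numpy as np
from scipy.spatial.transform import Rotation as R
def cam(n):
    c=get_calibration(n);f=240/np.tan(np.radians(c["vertical_fov"]/2))
    return c,f,R.from_euler("xyz",c["orientation"]).as_matrix()
def ray(n,uv,z,C=None):
    c,f,M=C or cam(n);d=M@np.array([(uv[0]-c["cx"])/f,-(uv[1]-c["cy"])/f,-1]);p=c["position"]
    return p+d*(z-p[2])/d[2]
def proj(n,P,C=None):
    c,f,M=C or cam(n);q=(np.atleast_2d(P)-c["position"])@M
    return np.c_[c["cx"]+f*q[:,0]/-q[:,2],c["cy"]-f*q[:,1]/-q[:,2]]
E
python3 - <<'E'
from h import *
im=cv2.imread("pics/top0.png")
a=cv2.resize(im[195:275,262:372],None,fx=7,fy=7,interpolation=cv2.INTER_CUBIC)
b=cv2.resize(im[255:300,390:490],None,fx=7,fy=7,interpolation=cv2.INTER_CUBIC)
cv2.imwrite("pics/a.png",a);cv2.imwrite("pics/b.png",b)
E
python3 -c "
from h import *
for uv in [(277,205),(357,212),(341,264),(272,255)]: print(ray('top',uv,0.004))
for uv in [(402,268),(437,264),(440,284),(405,289)]: print('blk',ray('top',uv,0.04))
for uv in [(415,272),(434,271)]: print('eye',ray('top',uv,0.09))
c,f,M=cam('scene')
for p in ([.107,-.155,-1.12],[.030,-.078,-1.373],[.083,-.192,-1.14],[.13,-.231,-1.006],[.161,-.115,-1.275],[-.225,.107,-1.683]): print(M@p+c['position'])
"
```

```text
[0.70793437 0.12794692 0.004     ]
[ 0.6891297  -0.12909201  0.004     ]
[ 0.52006132 -0.07890995  0.004     ]
[0.54511964 0.13821625 0.004     ]
blk [ 0.50555381 -0.26348387  0.04      ]
blk [ 0.51960565 -0.37097176  0.04      ]
blk [ 0.45846659 -0.37805073  0.04      ]
blk [ 0.44164793 -0.27137664  0.04      ]
eye [ 0.48747514 -0.29218008  0.09      ]
eye [ 0.49132328 -0.3481901   0.09      ]
[ 0.48470897 -0.34863389  0.07847102]
[ 0.55632839 -0.08563725  0.03884245]
[ 0.46520009 -0.33420202  0.03656488]
[ 0.43296888 -0.47610961  0.05913442]
[ 0.61303124 -0.24326806  0.04728711]
[0.52825594 0.35415169 0.07271909]
```

View pics/a.png

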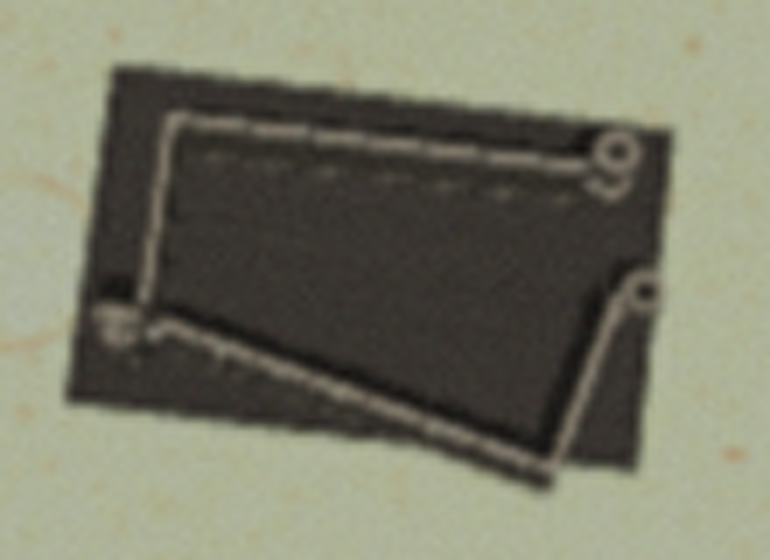

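The crop shows the plate corners at crop px (113,65), (672,130), (635,470) and (70,400). The open bore is at (617,152), the hinge pin at (118,320) and the free wall corner at (550,468).

```bash
python3 - <<'E'
from h import *
u=lambda x,y:((x+.5)/7-.5+262,(y+.5)/7-.5+195)
C=cam("top")
P=np.array([ray("top",u(*q),.004,C) for q in[(113,65),(672,130),(635,470),(70,400)]])[:,:2]
L=np.array([[.078,.128],[.078,-.128],[-.078,-.128],[-.078,.128]])
o=P.mean(0);H=(L).T@(P-o);U,S,V=np.linalg.svd(H);Rm=(U@V).T
print("mould",o,"yaw",np.arctan2(Rm[1,0],Rm[0,0]),"res",P-o-(L@Rm.T))
for n,q,z in[("bore",(617,152),.072),("hinge",(118,320),.072),("eyeH",(118,320),.1),("free",(550,468),.072),("swk",(645,290),.048),("standcorner",(180,118),.072)]:
    w=ray("top",u(*q),z,C);print(n,w,"mould frame",Rm.T@(w[:2]-o))
for n,l in[("corner",(.052,-.102)),("front",(-.046,-.07)),("hinge",(-.052,.102))]:print(n,o+Rm@l)
E
```

```text
mould [0.62014802 0.00512406] yaw -0.10338256802387429 res [[ 0.00083048  0.00139002]
 [ 0.00085984 -0.0006826 ]
 [-0.00148446 -0.00015274]
 [-0.00020586 -0.00055468]]
bore [ 0.65730338 -0.10107138  0.072     ] mould frame [ 0.04791619 -0.10179406]
hinge [0.57927231 0.11333639 0.072     ] mould frame [-0.05182482  0.10341626]
eyeH [0.5737961  0.11076748 0.1       ] mould frame [-0.05700668  0.10029593]
free [ 0.51798753 -0.07290638  0.072     ] mould frame [-0.09356241 -0.08815662]
swk [ 0.60120687 -0.11522197  0.048     ] mould frame [-0.00642049 -0.12165817]
standcorner [0.66931402 0.08930911 0.072     ] mould frame [0.04021572 0.08880943]
corner [ 0.66134413 -0.10169767]
front [ 0.56716973 -0.05975507]
hinge [0.57895191 0.11194578]
```

View pics/b.png

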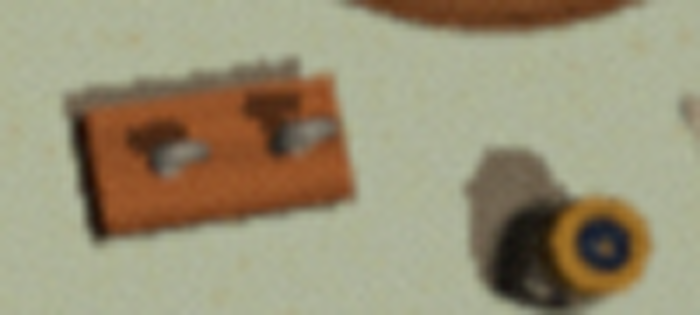

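The long pin is in the right-hand hole at about (0.491,-0.348), with the taller eye and longer shadow. That agrees with the network. Next I write a move helper and plan the approach to the wall.

```bash
cat >> h.py <<'E'
o=np.array([.62015,.00512]);MY=-.1034
Rm=np.array([[np.cos(MY),-np.sin(MY)],[np.sin(MY),np.cos(MY)]])
def M2W(x,y):return o+Rm@[x,y]
def st():
    s=sensors.get_state();T=R.from_euler("xyz",s["tcp_rot"]).as_matrix();return s,np.array(s["tcp_pos"]),T
def plan(p,jaw,n):
    """total shift/turn to p with tool down and jaw axis at angle jaw (mod pi); per row over n rows, units"""
    s,q,T=st();best=None
    for a in(jaw,jaw+np.pi):
        y=np.array([np.cos(a),np.sin(a),0]);x=np.array([0,0,-1.]);D=np.c_[x,y,np.cross(x,y)]
        w=R.from_matrix(T.T@D).as_rotvec()
        if best is None or np.linalg.norm(w)<np.linalg.norm(best):best=w
    d=T.T@(np.array(p)-q)
    print("tcp",q.round(4),"F",np.round(s["force"],2),"jaw",round(np.degrees(np.arctan2(T[1,1],T[0,1])),2),"x",T[:,0].round(3),"z",T[:,2].round(3),"t",s["t"])
    print("tot shift tool mm",(d*1e3).round(1),"turn deg",np.degrees(best).round(2),"| row units",(d/.05/n).round(3),(np.degrees(best)/5/n).round(3))
E
python3 - <<'E'
from h import *
w=M2W(-.125,-.066);print(w)
plan([*w,.20],MY+np.pi/2,16)
plan([*w,.20],MY,16)
E
```

```text
[ 0.48900538 -0.04762551]
tcp [0.2456 0.4921 0.2578] F [0.25 1.14 0.49] jaw 63.48 x [ 0.  0. -1.] z [ 0.895 -0.446 -0.   ] t 1.8
tot shift tool mm [  57.7 -374.3  458.8] turn deg [-20.59  -0.    -0.  ] | row units [ 0.072 -0.468  0.574] [-0.257 -0.    -0.   ]
tcp [0.2456 0.4921 0.2578] F [0.25 1.14 0.49] jaw 63.48 x [ 0.  0. -1.] z [ 0.895 -0.446 -0.   ] t 1.8
tot shift tool mm [  57.7 -374.3  458.8] turn deg [69.41 -0.   -0.  ] | row units [ 0.072 -0.468  0.574] [ 0.868 -0.    -0.   ]
```

Emit:
carry_out(delta_pos=[[0,-0.54,0.66],[0,-0.54,0.66],[0,-0.54,0.66],[0,-0.54,0.66],[0,-0.54,0.66],[0,-0.54,0.66],[0,-0.54,0.66],[0,-0.54,0.66]], angular=[[0,0,0],[0,0,0],[0,0,0],[0,0,0],[0,0,0],[0,0,0],[0,0,0],[0,0,0]], grip=[-1,-1,-1,-1,-1,-1,-1,-1], newtons=20)

```text
t: 2.6
tcp_pos: [0.3857, 0.1794, 0.258]
tcp_rot: [0.73, 1.57, 0.268]
force: [1.5, -0.3, 0.7]
opening: 0.0265
```

Emit:
carry_out(delta_pos=[[0.1,-0.54,0.66],[0.1,-0.54,0.66],[0.1,-0.54,0.66],[0.1,-0.54,0.66],[0.1,-0.54,0.66],[0.1,-0.52,0.66],[0,0,0],[0,0,0]], angular=[[0,0,0],[0,0,0],[0,0,0],[-0.8,0,0],[-0.8,0,0],[-0.8,0,0],[-0.8,0,0],[-0.9,0,0]], grip=[-1,-1,-1,-1,-1,-1,-1,-1])

```text
t: 3.4
tcp_pos: [0.4988, -0.0485, 0.2273]
tcp_rot: [2.841, 1.57, 2.737]
force: [-0.3, 0.2, 0.7]
opening: 0.0004
```

```bash
python3 - <<'E'
from h import *
C=cam("wrist");im=snapshot("wrist");cv2.imwrite("pics/w1.png",im)
w=M2W(-.125,-.066);plan([*w,.06],MY+np.pi/2,8)
print(C[0]["position"],proj("wrist",[[*M2W(.048,-.102),.072]],C))
E
```

```text
tcp [ 0.4986 -0.048   0.2275] F [0.11 0.8  0.08] jaw 84.32 x [-0.  0. -1.] z [ 0.995 -0.099 -0.001] t 3.45
tot shift tool mm [167.5  -0.6  -9.5] turn deg [ 0.24 -0.03 -0.01] | row units [ 0.419 -0.002 -0.024] [ 0.006 -0.001 -0.   ]
[ 0.42192563 -0.03980699  0.3552912 ] [[278.4808381  408.93442328]]
```

View pics/w1.png

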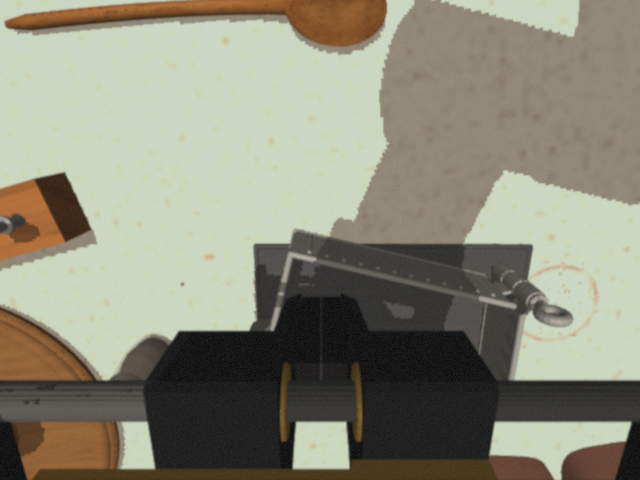

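The wrist view shows the side's free corner at (293,250), with the closed fingers short of the wall. I go down outside the wall and then push in slowly.

Emit:
carry_out(delta_pos=[[0.5,0,-0.1],[0.5,0,-0.1],[0.5,0,0],[0.5,0,0],[0.5,0,0],[0.5,0,0],[0.35,0,0],[0,0,0]], angular=[[0,0,0],[0,0,0],[0,0,0],[0,0,0],[0,0,0],[0,0,0],[0,0,0],[0,0,0]], grip=[-1,-1,-1,-1,-1,-1,-1,-1])

```text
t: 4.25
tcp_pos: [0.4876, -0.0459, 0.0587]
tcp_rot: [2.915, 1.567, 2.809]
force: [-0.2, -0.1, -0.5]
opening: 0.0006
```

Emit:
carry_out(delta_pos=[[0,0,0.14],[0,0,0.14],[0,0,0.14],[0,0,0.14],[0,0,0.14],[0,0,0.1],[0,0,0.1],[0,0,0.1]], angular=[[0,0,0],[0,0,0],[0,0,0],[0,0,0],[0,0,0],[0,0,0],[0,0,0],[0,0,0]], grip=[-1,-1,-1,-1,-1,-1,-1,-1])

```text
t: 5.05
tcp_pos: [0.5384, -0.0516, 0.0602]
tcp_rot: [-3.021, 1.57, -3.126]
force: [-2.6, -0.8, -0.0]
opening: 0.0003
```

Emit:
carry_out(delta_pos=[[0,0,0.06],[0,0,0.06],[0,0,0.04],[0,0,0.04],[0,0,0.03],[0,0,0.02],[0,0,0.02],[0,0,0]], angular=[[0,0,0],[0,0,0],[0,0,0],[0,0,0],[0,0,0],[0,0,0],[0,0,0],[0,0,0]], grip=[-1,-1,-1,-1,-1,-1,-1,-1])

```text
t: 5.85
tcp_pos: [0.5517, -0.0528, 0.0602]
tcp_rot: [0.658, 1.571, 0.553]
force: [-2.1, -0.1, -2.2]
opening: 0.0003
```

Emit:
carry_out(delta_pos=[[0,0,0.02],[0,0,0.02],[0,0,0],[0,0,0],[0,0,0],[0,0,0],[0,0,0],[0,0,0]], angular=[[0,0,0],[0,0,0],[0,0,0],[0,0,0],[0,0,0],[0,0,0],[0,0,0],[0,0,0]], grip=[-1,-1,-1,-1,-1,-1,-1,-1])

```text
t: 6.65
tcp_pos: [0.5537, -0.0531, 0.0603]
tcp_rot: [0.233, 1.57, 0.128]
force: [-1.1, 0.6, -1.1]
opening: 0.0002
```

Emit:
carry_out(delta_pos=[[0,0,0.02],[0,0,0],[0,0,0.02],[0,0,0],[0,0,0.02],[0,0,0],[0,0,0],[0,0,0]], angular=[[0,0,0],[0,0,0],[0,0,0],[0,0,0],[0,0,0],[0,0,0],[0,0,0],[0,0,0]], grip=[-1,-1,-1,-1,-1,-1,-1,-1])

```text
t: 7.45
tcp_pos: [0.5546, -0.0531, 0.0603]
tcp_rot: [3.105, 1.566, 3.0]
force: [-13.3, 1.0, 7.3]
opening: 0.0002
```

The side met its stop at x=0.5546 with 13 N, which agrees with the sides being about 4 mm toward -x. Now I back off, rise and look.

Emit:
carry_out(delta_pos=[[0,0,-0.1],[0,0,-0.3],[0,0,-0.5],[-1,0,-0.3],[-1,0,0],[-1,0,0],[-0.6,0,0],[0,0,0]], angular=[[0,0,0],[0,0,0],[0,0,0],[0,0,0],[0,0,0],[0,0,0],[0,0,0],[0,0,0]], grip=[-1,-1,-1,-1,-1,-1,-1,-1])

```text
t: 8.25
tcp_pos: [0.4992, -0.0477, 0.2426]
tcp_rot: [-0.225, 1.56, -0.33]
force: [-0.5, 0.4, -0.3]
opening: 0.0008
```

```bash
python3 - <<'E'
from h import *
im=snapshot("top");cv2.imwrite("pics/top1.png",im)
a=cv2.resize(im[195:275,262:372],None,fx=7,fy=7,interpolation=cv2.INTER_CUBIC);cv2.imwrite("pics/a1.png",a)
plan([.44,-.34,.24],MY,8)
E
```

```text
tcp [ 0.4984 -0.0475  0.2399] F [ 0.18  0.02 -0.82] jaw 83.99 x [ 0.005 -0.002 -1.   ] z [ 0.994 -0.105  0.006] t 8.3
tot shift tool mm [ 1.00e-01 -2.97e+02 -2.74e+01] turn deg [89.91  0.3  -0.19] | row units [ 0.    -0.743 -0.069] [ 2.248  0.008 -0.005]
```

View pics/a1.png

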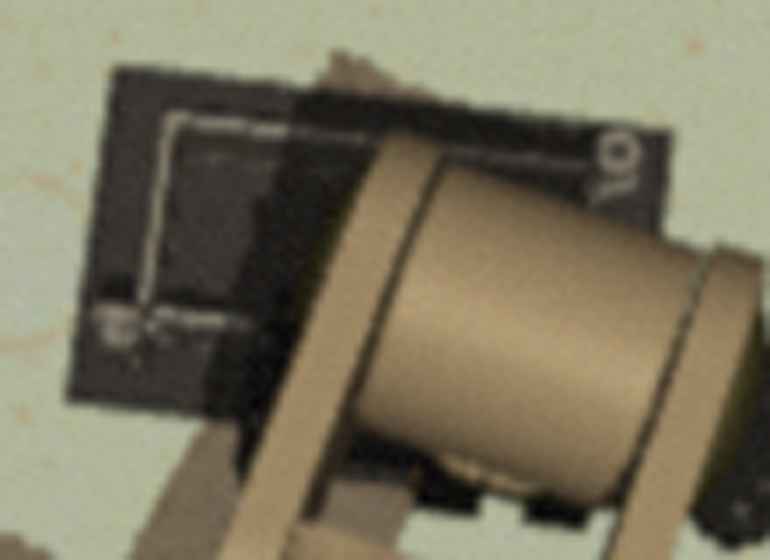

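The side is shut: its front wall is now parallel to the plate and the bore ring is at (617,152). Next I go over the long pin and turn the jaws.

Emit:
carry_out(delta_pos=[[0,-0.75,0.06],[0,-0.75,0.06],[0,-0.75,0.06],[0,-0.75,0.06],[0,-0.75,0.06],[0,-0.75,0.06],[0,-0.75,0.06],[0,-0.75,0.06]], angular=[[0,0,0],[0,0,0],[0,0,0],[0,0,0],[0,0,0],[0,0,0],[0,0,0],[0,0,0]], grip=[-1,-1,-1,-1,-1,-1,-1,-1])

```text
t: 9.1
tcp_pos: [0.4896, -0.3496, 0.2362]
tcp_rot: [2.393, 1.569, 2.287]
force: [1.2, 0.2, 0.1]
opening: 0.0
```

Emit:
carry_out(delta_pos=[[0,0,0],[0,0,0],[0,0,0],[0,0,0],[0,0,0],[0,0,0],[0,0,0],[0,0,0]], angular=[[1,0,0],[1,0,0],[1,0,0],[1,0,0],[1,0,0],[1,0,0],[1,0,0],[1,0,0]], grip=[-1,-1,-1,-1,-1,-1,-1,-1])

```text
t: 9.9
tcp_pos: [0.4899, -0.348, 0.2361]
tcp_rot: [3.127, 1.568, 2.32]
force: [-0.4, 0.6, -0.7]
opening: 0.0005
```

Emit:
carry_out(delta_pos=[[0,0,0],[0,0,0],[0,0,0],[0,0,0],[0,0,0],[0,0,0],[0,0,0],[0,0,0]], angular=[[1,0,0],[1,0,0],[1,0,0],[1,0,0],[1,0,0],[1,0,0],[1,0,0],[1,0,0]], grip=[-1,-1,-1,-1,-1,-1,-1,-1])

```text
t: 10.7
tcp_pos: [0.4899, -0.348, 0.2361]
tcp_rot: [-2.462, 1.568, 2.316]
force: [0.1, -0.5, 0.8]
opening: 0.0004
```

```bash
python3 - <<'E'
from h import *
C=cam("wrist");im=snapshot("wrist");cv2.imwrite("pics/w2.png",im);np.save("w2.npy",im)
plan([.491,-.348,.24],MY,8);print(sensors.get_state()["qpos"])
print(C);print(proj("wrist",[[.491,-.348,.09],[.4875,-.292,.08]],C))
for l in("long_pin","short_pin","pin_block"):
  for q in recognise("wrist",l)[:2]:print(l,q["confidence"],C[2]@q["position"]+C[0]["position"])
E
```

```text
tcp [ 0.4898 -0.348   0.2361] F [ 0.26  0.46 -0.39] jaw 3.53 x [-0.002  0.002 -1.   ] z [ 0.062 -0.998 -0.002] t 10.75
tot shift tool mm [-3.9  1.2  0. ] turn deg [ 9.46 -0.1   0.09] | row units [-0.01   0.003  0.   ] [ 0.236 -0.003  0.002]
[-8.14580170e-01  4.86562962e-01  1.18470658e+00  5.23740277e-05
  1.47272979e+00 -8.76224233e-01]
({'vertical_fov': 62.23719214136739, 'cx': 320.6913461913001, 'cy': 241.95967918600897, 'position': array([ 0.48592714, -0.26945916,  0.36420486]), 'orientation': array([-0.30631798,  0.0016547 ,  0.06556979])}, np.float64(397.5607505011905), array([[ 0.99784971, -0.06297066, -0.01818413],
       [ 0.06552273,  0.95136875,  0.30100543],
       [-0.0016547 , -0.30154965,  0.95344904]]))
[[321.20642418 231.30089881]
 [321.49682801 150.13879093]]
long_pin 0.73 [ 0.48394643 -0.34058852  0.10008409]
short_pin 0.82 [ 0.47944666 -0.29529092  0.08674657]
pin_block 0.63 [ 0.48106973 -0.31354792  0.04041475]
```

View pics/w2.png

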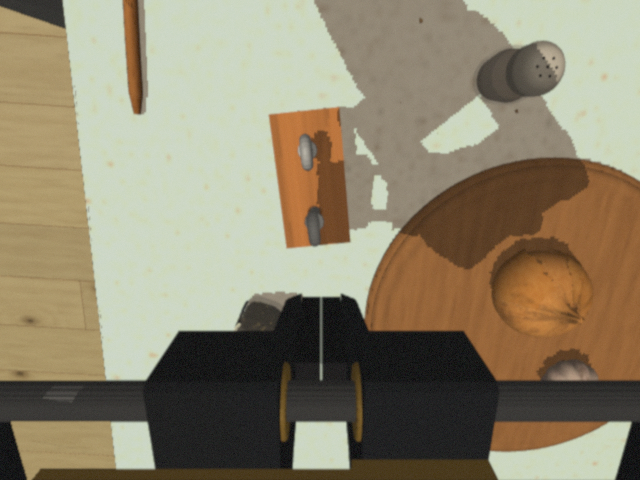

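The wrist view shows the long pin's eye at (315,225), the short pin's at (306,151) and the block's top corners at (270,115), (340,108), (349,242) and (287,247).

```bash
python3 - <<'E'
from h import *
C=cam("wrist");im=np.load("w2.npy")
P=np.array([ray("wrist",q,.04,C) for q in[(270,115),(340,108),(349,242),(287,247)]])[:,:2]
L=np.array([[-.0275,.055],[.0275,.055],[.0275,-.055],[-.0275,-.055]])
c=P.mean(0);U,S,V=np.linalg.svd(L.T@(P-c));Q=(U@V).T;print("block",c,np.arctan2(Q[1,0],Q[0,0]),"res",((P-c)-L@Q.T).round(4).tolist(),"holes",c+Q@[0,.026],c+Q@[0,-.026])
hsv=cv2.cvtColor(im,cv2.COLOR_BGR2HSV);m=((hsv[...,1]<90)).astype(np.uint8)
for nm,(x0,x1,y0,y1),z in(("long",(300,330,200,243),.09),("short",(293,322,130,172),.074)):
    k=np.zeros_like(m);k[y0:y1,x0:x1]=m[y0:y1,x0:x1]
    n,lab,stt,cen=cv2.connectedComponentsWithStats(k);i=1+np.argmax(stt[1:,4]);ys,xs=np.nonzero(lab==i)
    W=np.array([ray("wrist",(x,y),z,C)[:2] for x,y in zip(xs,ys)])
    w,v=np.linalg.eigh(np.cov(W.T));print(nm,stt[i],W.mean(0),"major ang deg",np.degrees(np.arctan2(v[1,1],v[0,1])),2*np.sqrt(w*3)*1e3)
cv2.imwrite("pics/w2c.png",cv2.resize(im[100:260,255:365],None,fx=5,fy=3.7 and 5,interpolation=cv2.INTER_CUBIC)[:, :])
E
```

```text
block [ 0.48140147 -0.32084855] 0.16215085859573677 res [[0.0002, -0.0006], [-0.0001, -0.0004], [-0.0008, 0.0002], [0.0007, 0.0007]] holes [ 0.477204   -0.29518961] [ 0.48559895 -0.34650749]
long [305 207  19  36 468] [ 0.48569603 -0.34362294] major ang deg 93.52026115865092 [10.36592461 23.82393901]
short [298 134  19  36 467] [ 0.47674621 -0.29438766] major ang deg 97.86592871058654 [10.81076758 21.45887534]
```

```bash
python3 - <<'E'
import cv2
a=cv2.imread("pics/w2c.png");print(a.shape);cv2.imwrite("pics/w2d.png",a[100:,:][:600])
E
```

```text
(800, 550, 3)
```

View pics/w2d.png

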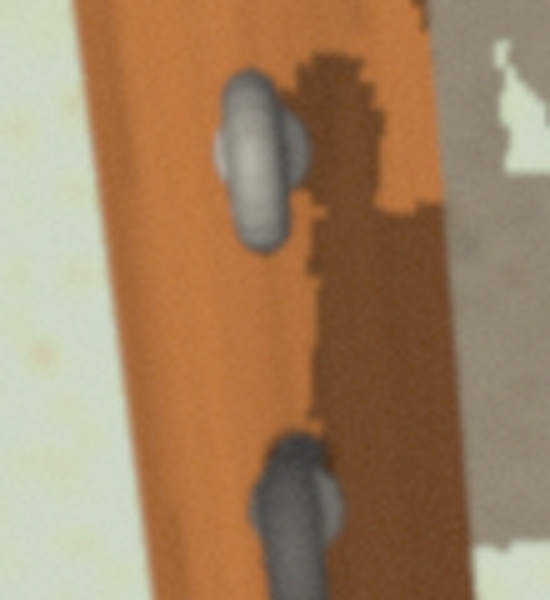

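The eyes run nearly along the block's y axis. I'll use a jaw angle of about 5.5° and a pin position of (0.4856,-0.346). Now I open the gripper, go down and grip.

Emit:
carry_out(delta_pos=[[0.4,-0.08,-0.03],[0.4,0,0],[0.4,0,0],[0.4,0,0],[0.4,0,0],[0.4,0,0],[0.3,0,0],[0.14,0,0]], angular=[[-0.4,0,0],[0,0,0],[0,0,0],[0,0,0],[0,0,0],[0,0,0],[0,0,0],[0,0,0]], grip=[0,0,0,0,0,0,0,0])

```text
t: 11.7
tcp_pos: [0.4854, -0.3464, 0.0943]
tcp_rot: [-2.491, 1.568, 2.328]
force: [-0.1, -0.4, 0.4]
opening: 0.0441
```

```bash
python3 - <<'E'
from h import *
plan([.4856,-.346,.094],np.radians(5.5),1)
C=cam("wrist");im=snapshot("wrist");cv2.imwrite("pics/w3.png",im)
E
```

```text
tcp [ 0.4854 -0.3464  0.0943] F [-0.07 -0.38  0.4 ] jaw 6.08 x [-0.002  0.002 -1.   ] z [ 0.106 -0.994 -0.002] t 11.7
tot shift tool mm [ 0.3  0.2 -0.4] turn deg [ 0.58 -0.12  0.09] | row units [ 0.006  0.004 -0.008] [ 0.115 -0.024  0.018]
```

View pics/w3.png

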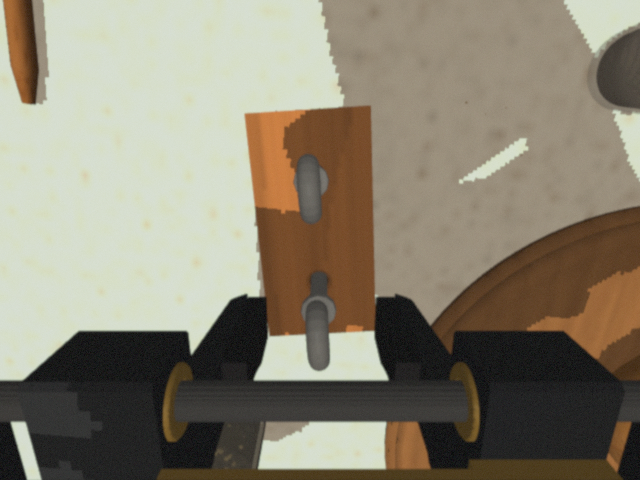

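The long pin's eye at (317,335) lies midway between the open fingers and is aligned with them, so I grip.

Emit:
carry_out(delta_pos=[[0,0,0],[0,0,0],[0,0,0],[0,0,0],[0,0,0],[0,0,0],[0,0,0],[0,0,0]], angular=[[0,0,0],[0,0,0],[0,0,0],[0,0,0],[0,0,0],[0,0,0],[0,0,0],[0,0,0]], grip=[-1,-1,-1,-1,-1,-1,-1,-1], newtons=40)

```text
t: 12.55
tcp_pos: [0.4858, -0.347, 0.0965]
tcp_rot: [0.144, 1.57, -1.322]
force: [-1.7, -0.5, 3.7]
opening: 0.0077
```

Emit:
carry_out(delta_pos=[[-0.1,0,0],[-0.2,0,0],[-0.4,0,0],[-0.4,0,0],[-0.4,0,0],[-0.4,0,0],[-0.2,0,0],[0,0,0]], angular=[[0,0,0],[0,0,0],[0,0,0],[0,0,0],[0,0,0],[0,0,0],[0,0,0],[0,0,0]], grip=[-1,-1,-1,-1,-1,-1,-1,-1])

```text
t: 13.35
tcp_pos: [0.4862, -0.3471, 0.2026]
tcp_rot: [0.697, 1.568, -0.769]
force: [-0.0, -0.5, -0.8]
opening: 0.0077
```

```bash
python3 - <<'E'
from h import *
plan([*M2W(.048,-.102),.178],np.radians(5.5),12);print(sensors.get_state()["opening"])
im=snapshot("wrist");cv2.imwrite("pics/w4.png",im)
im=snapshot("scene");cv2.imwrite("pics/s4.png",cv2.resize(im[190:380,280:480],None,fx=3,fy=3))
E
```

```text
tcp [ 0.4862 -0.3471  0.2026] F [-0.   -0.46 -0.79] jaw 5.99 x [ 0.002 -0.002 -1.   ] z [ 0.104 -0.995  0.002] t 13.35
tot shift tool mm [  24.5  195.8 -226.6] turn deg [ 0.49  0.12 -0.1 ] | row units [ 0.041  0.326 -0.378] [ 0.008  0.002 -0.002]
0.007702668841285491
```

View pics/s4.png

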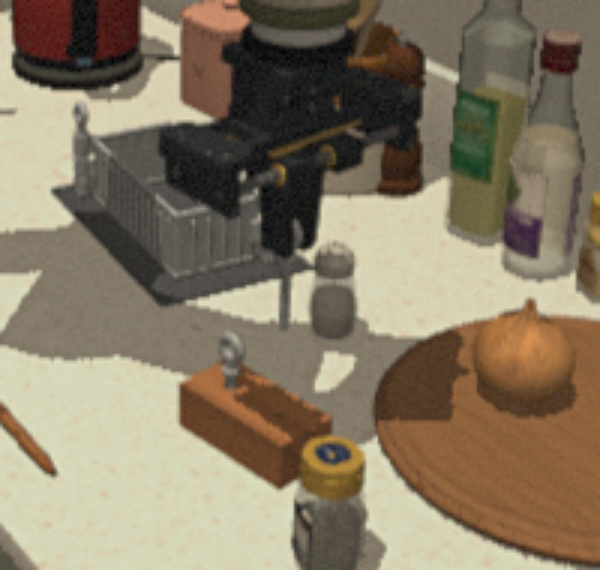

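The long pin hangs from the fingers, with its tip at about full-image (375,299), and the short pin still stands. I check the pin's tilt and height in the scene image and look at the path.

```bash
python3 - <<'E'
from h import *
a=cv2.imread("pics/s4.png")
C=cam("scene")
for d in(.062,.058,.02,0): print(d,(proj("scene",[.4862,-.3471,.2026-.0855+d],C)[0]).round(2))
crop=cv2.resize(a,None,fx=1/3,fy=1/3,interpolation=cv2.INTER_AREA).astype(int)
g=crop.sum(2)//3
for r in range(78,113,2):print(r+190,g[r,86:106])
E
```

```text
0.062 [375.41 273.54]
0.058 [375.33 275.18]
0.02 [374.66 290.46]
0 [374.31 298.33]
268 [ 85  44  32  26  23  26  26  24  21  28  21  38  74  88  80  35  14  24
  43 112]
270 [ 77  40  30  24  23  26  22  31  31  27  21  41  68  76  59  31  20  28
  72 148]
272 [ 75  59  38  33  30  26  29  28  28  27  25  44  75  74  51  45  66 104
 169 195]
274 [ 81  86  87  88  79  55  34  26  19  29  28  57 109 155 164 178 201 205
 193 146]
276 [ 72  84  96  95  92  74  68  70  64  64  78  86  79  79  91 124 170 192
 158  92]
278 [ 80  79  77  73  71  69  67  73  74  80  78  74  73  73  72  71  86 108
 110  74]
280 [ 81  79  78  80  77  74  71  66  71  75  75  69  82  87 102 136 162 167
 151  93]
282 [ 75  69  72  77  86  86  87  76  67  74  98 155 199 202 204 204 205 206
 186 144]
284 [159 166 169 188 203 205 196 141  80  74 105 173 201 200 200 202 203 200
 175 152]
286 [205 204 202 202 203 205 195 132  77  74 115 190 207 201 201 204 200 184
 147 106]
288 [198 200 198 199 197 201 190 126  84  79 120 200 209 204 201 201 197 164
 105  86]
290 [200 200 200 201 203 204 191 125  89  82 121 195 206 204 203 202 189 140
  86  79]
292 [203 203 200 199 200 205 188 121  92  92 132 199 205 205 204 201 178 125
  83  80]
294 [201 204 202 202 205 208 190 114  88  91 132 197 203 204 206 206 185 131
  83  81]
296 [202 201 200 192 167 172 180 112  90  95 142 188 178 199 204 205 194 145
  82  69]
298 [121 118 122 121 116 116 117 100  87  89 107 121 120 123 125 122 124 109
  77  70]
300 [119 117 118 118 119 120 118 109 108 110 118 119 120 119 119 119 118 110
  94  74]
302 [119 119 117 119 118 120 122 122 120 121 121 120 119 119 119 119 117 116
 114 105]
```

Pin axis matches, and its tip is about 87 mm below the TCP. I move over the corner while staying clear above the shaker.

Emit:
carry_out(delta_pos=[[-0.2,0,0],[0,0.4,-0.46],[0,0.4,-0.46],[0,0.4,-0.46],[0,0.4,-0.46],[0,0.4,-0.46],[0,0.4,-0.46],[0,0.4,-0.46]], angular=[[0,0,0],[0,0,0],[0,0,0],[0,0,0],[0,0,0],[0,0,0],[0,0,0],[0,0,0]], grip=[-1,-1,-1,-1,-1,-1,-1,-1])

```text
t: 14.25
tcp_pos: [0.6089, -0.171, 0.211]
tcp_rot: [-2.134, 1.57, 2.682]
force: [-0.1, 0.2, -0.4]
opening: 0.0075
```

Emit:
carry_out(delta_pos=[[0,0.38,-0.44],[0,0.38,-0.44],[0,0.2,-0.24],[0,0.1,-0.1],[0.1,0,0],[0.2,0,0],[0.2,0,0],[0,0,0]], angular=[[0,0,0],[0,0,0],[0,0,0],[0,0,0],[0,0,0],[0,0,0],[0,0,0],[0,0,0]], grip=[-1,-1,-1,-1,-1,-1,-1,-1])

```text
t: 15.05
tcp_pos: [0.6537, -0.1066, 0.1839]
tcp_rot: [-1.985, 1.567, 2.831]
force: [0.2, 0.2, -0.4]
opening: 0.0073
```

```bash
python3 - <<'E'
from h import *
plan([*M2W(.048,-.102),.179],np.radians(5.5),1);print(sensors.get_state()["opening"])
C=cam("wrist");im=snapshot("wrist");cv2.imwrite("pics/w5.png",im)
p=st()[1]
print(proj("wrist",[p-[0,0,.087],p-[0,0,.027],[*M2W(.048,-.102),.072]],C))
u,v=proj("wrist",[[*M2W(.048,-.102),.072]],C)[0].astype(int)
u0=max(0,u-70);v0=max(0,v-60);print(u0,v0)
cv2.imwrite("pics/w5c.png",cv2.resize(im[v0:v0+120,u0:u0+140],None,fx=5,fy=5,interpolation=cv2.INTER_CUBIC))
E
```

```text
tcp [ 0.6537 -0.1066  0.1839] F [ 0.15  0.21 -0.39] jaw 5.92 x [-0.004  0.001 -1.   ] z [ 0.103 -0.995 -0.002] t 15.05
tot shift tool mm [ 4.9  4.2 -4.9] turn deg [ 0.42 -0.09  0.2 ] | row units [ 0.099  0.085 -0.097] [ 0.084 -0.018  0.041]
0.007338887580714232
[[320.1508752  260.1119058 ]
 [319.44918728 308.40124622]
 [326.39157862 238.62073339]]
256 178
```

View pics/w5c.png

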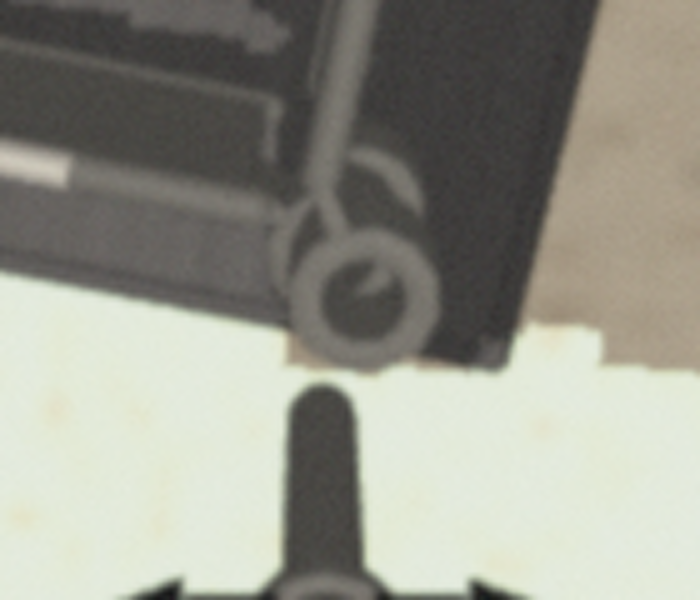

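The ring is centred at full-image (329,237) and the pin tip at about (320,258). Both sit where they were predicted to within about 2 mm, and the pin hangs straight. I work out the remaining shift.

```bash
python3 - <<'E'
from h import *
C=cam("wrist");p=st()[1]
b=ray("wrist",(256+(365.5)/5-.5,178+298.5/5-.5),.072,C);t=ray("wrist",(320.0,258.7),p[2]-.0875,C)
print("bore",b,"mould",Rm.T@(b[:2]-o),"tip",t,"tip-tcp",t-p)
s,q,T=st();d=T.T@(b-t);print("shift tool mm",d*1e3)
lean=Rm@[-.89,-.45];print("lean world",lean,"tool",T.T@[*lean,0])
E
```

```text
bore [ 0.65928836 -0.10054692  0.072     ] mould [ 0.04983582 -0.10106285] tip [ 0.65449831 -0.10626622  0.0975232 ] tip-tcp [ 0.00042327  0.00027732 -0.0875    ]
shift tool mm [25.51685261  5.40685693 -5.17152461]
lean world [-0.93169362 -0.35573444] tool [ 0.0017259  -0.96345053  0.25760455]
```

Emit:
carry_out(delta_pos=[[0,0.105,-0.104],[0.1,0,0],[0.1,0,0],[0.1,0,0],[0.1,0,0],[0.06,0,0],[0.04,0,0],[0,0,0]], angular=[[0,0,0],[0,0,0],[0,0,0],[0,0,0],[0,0,0],[0,0,0],[0,0,0],[0,0,0]], grip=[-1,-1,-1,-1,-1,-1,-1,-1])

```text
t: 15.9
tcp_pos: [0.6593, -0.1003, 0.1609]
tcp_rot: [-1.983, 1.57, 2.834]
force: [-0.8, -0.4, -0.9]
opening: 0.0078
```

Emit:
carry_out(delta_pos=[[0.02,0,0],[0.02,0,0],[0.02,0,0],[0.02,0,0],[0.02,0,0],[0,0,0],[0,0,0],[0,0,0]], angular=[[0,0,0],[0,0,0],[0,0,0],[0,0,0],[0,0,0],[0,0,0],[0,0,0],[0,0,0]], grip=[-1,-1,-1,-1,-1,-1,-1,-1])

```text
t: 16.7
tcp_pos: [0.6594, -0.1002, 0.1562]
tcp_rot: [1.209, 1.571, -0.258]
force: [-0.4, 0.4, -0.9]
opening: 0.0077
```

Emit:
carry_out(delta_pos=[[0.03,0,0],[0.03,0,0],[0.03,0,0],[0.03,0,0],[0.03,0,0],[0,0,0],[0,0,0],[0,0,0]], angular=[[0,0,0],[0,0,0],[0,0,0],[0,0,0],[0,0,0],[0,0,0],[0,0,0],[0,0,0]], grip=[-1,-1,-1,-1,-1,-1,-1,-1])

```text
t: 17.5
tcp_pos: [0.6592, -0.1003, 0.1484]
tcp_rot: [-1.591, 1.57, -3.057]
force: [-1.5, -2.1, -1.6]
opening: 0.0078
```

The pin is in the top knuckle without resistance. I go deeper and shift toward the lean direction until it touches.

Emit:
carry_out(delta_pos=[[0.04,0,0],[0.04,0,0],[0.04,0,0],[0.02,0,0],[0,-0.02,0.01],[0,-0.02,0],[0,0,0],[0,0,0]], angular=[[0,0,0],[0,0,0],[0,0,0],[0,0,0],[0,0,0],[0,0,0],[0,0,0],[0,0,0]], grip=[-1,-1,-1,-1,-1,-1,-1,-1])

```text
t: 18.3
tcp_pos: [0.6575, -0.1007, 0.1416]
tcp_rot: [2.331, 1.57, 0.865]
force: [0.4, 0.5, -0.6]
opening: 0.0075
```

Emit:
carry_out(delta_pos=[[0,-0.02,0.005],[0,0,0],[0,0,0],[0,-0.02,0.005],[0,0,0],[0,0,0],[0,0,0],[0,0,0]], angular=[[0,0,0],[0,0,0],[0,0,0],[0,0,0],[0,0,0],[0,0,0],[0,0,0],[0,0,0]], grip=[-1,-1,-1,-1,-1,-1,-1,-1])

```text
t: 19.1
tcp_pos: [0.6558, -0.1016, 0.1418]
tcp_rot: [1.498, 1.57, 0.032]
force: [4.3, 2.0, -0.9]
opening: 0.0076
```

It presses the bore wall in the lean direction at about 4.7 N. Now I go down gently.

Emit:
carry_out(delta_pos=[[0.03,0,0],[0.03,0,0],[0.03,0,0],[0.03,0,0],[0.02,0,0],[0,0,0],[0,0,0],[0,0,0]], angular=[[0,0,0],[0,0,0],[0,0,0],[0,0,0],[0,0,0],[0,0,0],[0,0,0],[0,0,0]], grip=[-1,-1,-1,-1,-1,-1,-1,-1])

```text
t: 19.9
tcp_pos: [0.6557, -0.1018, 0.1347]
tcp_rot: [0.985, 1.57, -0.481]
force: [5.0, -1.2, 0.7]
opening: 0.0076
```

Emit:
carry_out(delta_pos=[[0.02,0,0],[0.02,0,0],[0.02,0,0],[0,0,0],[0,0,0],[0,0,0],[0,0,0],[0,0,0]], angular=[[0,0,0],[0,0,0],[0,0,0],[0,0,0],[0,0,0],[0,0,0],[0,0,0],[0,0,0]], grip=[-1,-1,-1,-1,-1,-1,-1,-1])

```text
t: 20.7
tcp_pos: [0.6558, -0.1019, 0.1318]
tcp_rot: [0.985, 1.57, -0.481]
force: [5.8, -0.3, 1.8]
opening: 0.0077
```

Emit:
carry_out(delta_pos=[[0.02,0,0],[0.02,0,0],[0.02,0,0],[0.02,0,0],[0,0,0],[0,0,0],[0,0,0],[0,0,0]], angular=[[0,0,0],[0,0,0],[0,0,0],[0,0,0],[0,0,0],[0,0,0],[0,0,0],[0,0,0]], grip=[-1,-1,-1,-1,-1,-1,-1,-1])

```text
t: 21.5
tcp_pos: [0.6559, -0.1019, 0.1283]
tcp_rot: [1.007, 1.569, -0.459]
force: [5.3, -0.2, 5.9]
opening: 0.0078
```

Emit:
carry_out(delta_pos=[[0.02,0,0],[0,0,0],[0.02,0,0],[0,0,0],[0,0,0],[0,0,0],[0,0,0],[0,0,0]], angular=[[0,0,0],[0,0,0],[0,0,0],[0,0,0],[0,0,0],[0,0,0],[0,0,0],[0,0,0]], grip=[-1,-1,-1,-1,-1,-1,-1,-1])

```text
t: 22.3
tcp_pos: [0.656, -0.1019, 0.1266]
tcp_rot: [1.011, 1.568, -0.456]
force: [5.3, -1.0, 6.7]
opening: 0.0074
```

Emit:
carry_out(delta_pos=[[0.02,0.01,0],[0,0.01,0],[0.02,0,0],[0,0,0],[0.02,0,0],[0,0,0],[0,0,0],[0,0,0]], angular=[[0,0,0],[0,0,0],[0,0,0],[0,0,0],[0,0,0],[0,0,0],[0,0,0],[0,0,0]], grip=[-1,-1,-1,-1,-1,-1,-1,-1])

```text
t: 23.1
tcp_pos: [0.6564, -0.1019, 0.1232]
tcp_rot: [-0.136, 1.57, -1.603]
force: [3.1, -1.3, 6.1]
opening: 0.0079
```

Emit:
carry_out(delta_pos=[[0.03,0,0],[0.03,0,0],[0.03,0,0],[0.03,0,0],[0,0,0],[0,0,0],[0,0,0],[0,0,0]], angular=[[0,0,0],[0,0,0],[0,0,0],[0,0,0],[0,0,0],[0,0,0],[0,0,0],[0,0,0]], grip=[-1,-1,-1,-1,-1,-1,-1,-1])

```text
t: 23.9
tcp_pos: [0.6564, -0.1019, 0.1171]
tcp_rot: [-0.113, 1.57, -1.58]
force: [2.8, -1.4, 5.3]
opening: 0.0078
```

Emit:
carry_out(delta_pos=[[0.02,0,0],[0.02,0,0],[0.02,0,0],[0.02,0,0],[0,0,0],[0,0,0],[0,0,0],[0,0,0]], angular=[[0,0,0],[0,0,0],[0,0,0],[0,0,0],[0,0,0],[0,0,0],[0,0,0],[0,0,0]], grip=[-1,-1,-1,-1,-1,-1,-1,-1])

```text
t: 24.7
tcp_pos: [0.6564, -0.1019, 0.1132]
tcp_rot: [0.026, 1.57, -1.44]
force: [2.8, -1.2, 6.6]
opening: 0.0077
```

Emit:
carry_out(delta_pos=[[0.02,0,0],[0.02,0,0],[0.02,0,0],[0,0,0],[0,0,0],[0,0,0],[0,0,0],[0,0,0]], angular=[[0,0,0],[0,0,0],[0,0,0],[0,0,0],[0,0,0],[0,0,0],[0,0,0],[0,0,0]], grip=[-1,-1,-1,-1,-1,-1,-1,-1])

```text
t: 25.5
tcp_pos: [0.6564, -0.1019, 0.1103]
tcp_rot: [0.087, 1.57, -1.379]
force: [2.8, -1.3, 7.1]
opening: 0.0077
```

Emit:
carry_out(delta_pos=[[0.02,0,0],[0.02,0,0],[0.02,0,0],[0.02,0,0],[0,0,0],[0,0,0],[0,0,0],[0,0,0]], angular=[[0,0,0],[0,0,0],[0,0,0],[0,0,0],[0,0,0],[0,0,0],[0,0,0],[0,0,0]], grip=[-1,-1,-1,-1,-1,-1,-1,-1])

```text
t: 26.3
tcp_pos: [0.6564, -0.1019, 0.1063]
tcp_rot: [-0.048, 1.57, -1.514]
force: [2.2, -0.6, 7.0]
opening: 0.0077
```

Emit:
carry_out(delta_pos=[[0.02,0,0],[0,0,0],[0.02,0,0],[0,0,0],[0.02,0,0],[0,0,0],[0,0,0],[0,0,0]], angular=[[0,0,0],[0,0,0],[0,0,0],[0,0,0],[0,0,0],[0,0,0],[0,0,0],[0,0,0]], grip=[-1,-1,-1,-1,-1,-1,-1,-1])

```text
t: 27.1
tcp_pos: [0.6563, -0.102, 0.1033]
tcp_rot: [-0.145, 1.57, -1.611]
force: [2.5, -2.5, 7.2]
opening: 0.0079
```

Emit:
carry_out(delta_pos=[[0.02,0,0],[0,0,0],[0,0,0],[0,0,0],[0.01,0,0],[0,0,0],[0,0,0],[0,0,0]], angular=[[0,0,0],[0,0,0],[0,0,0],[0,0,0],[0,0,0],[0,0,0],[0,0,0],[0,0,0]], grip=[-1,-1,-1,-1,-1,-1,-1,-1])

```text
t: 27.9
tcp_pos: [0.6563, -0.102, 0.1019]
tcp_rot: [-0.027, 1.57, -1.493]
force: [1.5, -2.1, 6.8]
opening: 0.0074
```

Emit:
carry_out(delta_pos=[[0.01,0,0],[0,0,0],[0,0,0],[0.01,0,0],[0,0,0],[0,0,0],[0,0,0],[0,0,0]], angular=[[0,0,0],[0,0,0],[0,0,0],[0,0,0],[0,0,0],[0,0,0],[0,0,0],[0,0,0]], grip=[-1,-1,-1,-1,-1,-1,-1,-1])

```text
t: 28.7
tcp_pos: [0.6563, -0.102, 0.1009]
tcp_rot: [-0.049, 1.57, -1.515]
force: [2.1, -1.5, 7.6]
opening: 0.0076
```

Emit:
carry_out(delta_pos=[[0.01,0,0],[0,0,0],[0,0,0],[0.01,0,0],[0,0,0],[0,0,0],[0,0,0],[0,0,0]], angular=[[0,0,0],[0,0,0],[0,0,0],[0,0,0],[0,0,0],[0,0,0],[0,0,0],[0,0,0]], grip=[-1,-1,-1,-1,-1,-1,-1,-1])

```text
t: 29.5
tcp_pos: [0.6563, -0.102, 0.1005]
tcp_rot: [0.202, 1.569, -1.264]
force: [-0.1, -1.5, 10.9]
opening: 0.0074
```

Emit:
carry_out(delta_pos=[[0.01,0,0],[0,0,0],[0,0,0],[0,0,0],[0,0,0],[0,0,0],[0,0,0],[0,0,0]], angular=[[0,0,0],[0,0,0],[0,0,0],[0,0,0],[0,0,0],[0,0,0],[0,0,0],[0,0,0]], grip=[-1,-1,-1,-1,-1,-1,-1,-1])

```text
t: 30.3
tcp_pos: [0.6564, -0.102, 0.1004]
tcp_rot: [0.397, 1.569, -1.07]
force: [-1.5, -0.9, 14.9]
opening: 0.0076
```

It stalls firmly at 14.9 N, so the collar is home. I ease the load, release gently and rise.

Emit:
carry_out(delta_pos=[[-0.02,0,0],[0,0,0],[0,0,0],[0,0,0],[0,0,0],[0,0,0],[0,0,0],[0,0,0]], angular=[[0,0,0],[0,0,0],[0,0,0],[0,0,0],[0,0,0],[0,0,0],[0,0,0],[0,0,0]], grip=[-1,-1,-0.5,-0.4,-0.3,-0.3,-0.3,-0.3])

```text
t: 31.1
tcp_pos: [0.6564, -0.1015, 0.0995]
tcp_rot: [-1.963, 1.57, 2.853]
force: [-0.2, 1.3, -0.5]
opening: 0.031
```

Emit:
carry_out(delta_pos=[[-0.1,0,0],[-0.3,0,0],[-0.5,0,0],[-0.8,0,0],[-0.5,0,0],[0,0,0],[0,0,0],[0,0,0]], angular=[[0,0,0],[0,0,0],[0,0,0],[0,0,0],[0,0,0],[0,0,0],[0,0,0],[0,0,0]], grip=[-0.3,-0.3,-0.3,-0.3,-0.3,-0.3,-0.3,-0.3])

```text
t: 31.9
tcp_pos: [0.656, -0.1014, 0.2082]
tcp_rot: [-1.989, 1.568, 2.828]
force: [0.1, 0.2, -0.6]
opening: 0.0306
```

```bash
python3 - <<'E'
from h import *
plan([.6564,-.102,.2],0,1)
C=cam("wrist");im=snapshot("wrist");B=np.array([.6593,-.1005])
pr=proj("wrist",[[*B,.076],[*B,.072],[*B,.107],[*B,.094]],C);print(pr)
u,v=pr[0].astype(int);u0=max(0,u-50);v0=max(0,v-40)
a=cv2.resize(im[v0:v0+110,u0:u0+100],None,fx=5,fy=5,interpolation=cv2.INTER_CUBIC)
sc=snapshot("scene");Cs=cam("scene");ps=proj("scene",[[*B,.076],[*B,.072],[*B,.107]],Cs);print(ps,u0,v0)
u,v=ps[0].astype(int);b=cv2.resize(sc[v-40:v+30,u-35:u+25],None,fx=5,fy=5,interpolation=cv2.INTER_CUBIC);print(u-35,v-40)
W=np.zeros((550,800,3),np.uint8);W[:a.shape[0],:a.shape[1]]=a;W[:b.shape[0],500:500+b.shape[1]]=b;cv2.imwrite("pics/fin.png",W)
E
```

```text
tcp [ 0.656  -0.1014  0.2082] F [ 0.14  0.19 -0.63] jaw 5.98 x [-0.003  0.001 -1.   ] z [ 0.104 -0.995 -0.001] t 31.9
tot shift tool mm [8.2 0.4 0.7] turn deg [ 5.98 -0.06  0.15] | row units [0.163 0.007 0.013] [ 1.196 -0.011  0.029]
[[324.63013077 235.90986197]
 [324.59089589 234.2489725 ]
 [324.97609986 250.55541156]
 [324.82123527 243.99969013]]
[[370.67003326 253.39289535]
 [370.62013113 254.6841069 ]
 [371.06101365 243.27632652]] 274 195
335 213
```

View pics/fin.png

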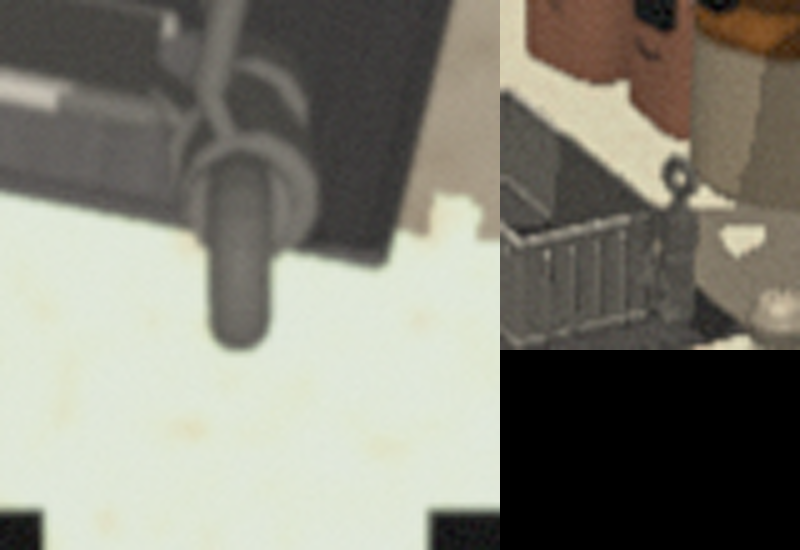

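The pin stands upright in the corner, with its eye at (322,245) against (325,244) predicted for a seated pin. In the scene picture the eye's top is at row 244 against 243 predicted. The gripper is clear, so I hand in.

```bash
python3 -c "
from station import *
print(hand_in())"
```

```text
the job is handed in; nothing more can be done
None
```

The mould's open side is shut and the long pin is pushed fully home through the three knuckles. I let go and handed the job in; it reports no verdict.

- **Side:** I pushed it gently until it met its stop at 13 N. The view from above, taken after that push, showed the front wall parallel to the plate. I did not measure the joint again after the pin went in.
- **Pin:** I took the long pin from the block by its eye and found the bore with the wrist camera, about 2 mm off its nominal place. Leaning the pin toward the sprung middle knuckle, I pushed it down at about 5 to 8 N until it stopped firmly at 14.9 N.
- **Seating check:** At the stop, the arm's height puts the tip at about 14 mm, which is where it should be with the collar on the top knuckle. In both cameras the eye was within about 3 pixels of its seated position. A collar gap under about 2.5 mm could not be seen in the pictures, so the firm stop and the arm's height are the main evidence.
- **Rest of the scene:** The short pin was still standing when the long pin was lifted out. I felt no contact with the jars, shaker or mug, but I took no separate final picture of them.

The one disagreement was how far the tip hung below the gripper. The pictures suggested 87 to 88 mm, while the arm's height at the grip gave 86.5 mm, which matches the stop.

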